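# Set the rinsed cream-siphon bottle to dry on its post

## Robot

A 7-joint arm with a two-finger parallel gripper is mounted at the origin on the work surface. World frame = base frame: x ahead of the robot, y to its left, z up, the work surface at z = 0. Lengths are in m, angles in rad, forces in N, time in s.
With the tool pointing down it reaches from about 0.425 to 0.875 m from the base axis. Payload 4.7 kg.
Tool frame: the origin (TCP) lies between the finger pads; the fingertips stand 14 mm ahead of it and the grasp point (between the pads) lies 5 mm behind it; z points along the fingers, y is the line along which they close (so a half turn about z gives the same grasp; the last joint's range is limited). The gripper opens to 87 mm and grips with 3 to 60 N. Pads are 19 mm wide; open, the fingers measure 117 mm over their backs; the gripper's body (75 mm by 190 mm) begins 51 mm behind the grasp point.
Start: joints at [-1.313, 0.321, -0.07, 1.45, 0.023, 1.371, -0.057], TCP at [0.157, 0.631, 0.237] pointing down, gripper open.
Joint ranges: [-2.86, 2.86], [-0.3, 2.09], [-1.38, 1.24], [0.06, 2.45], [-1.56, 4.7], [0.09, 2.05], [-2.69, 2.69]. Speed limits (rad/s): [2.57, 2.57, 3.14, 3.14, 3.14, 3.14, 3.14].

## Interface

Orientations are given as a rotation vector (axis times angle).
In Python, from bench import get_state, get_image, camera_params, close_job gives the robot as it stands. The module is installed in compiled form; this text tells all that it offers.
- The arm moves only by the tool arm_command, never from a script. Its argument "motion" is a list of rows, each a list of 5 numbers: the finger opening in mm, from 0 to 87, then the shift along the tool's x, y, z in mm, then the turn about the tool's z in degrees. In form: [[gripper, x, y, z, spin], ...]. A call has 1 to 5 rows; each row is the pose to reach, as a shift and turn from the pose commanded when the call began, along the tool's axes at that moment; what a row does not reach only later rows make up. A row lasts 1/12 s, in which the tool goes at most 41.7 mm and 7.16 degrees, less where a joint would pass 70% of its speed; a pose out of reach is approached as far as the arm can. A call with a gripper value outside its range is refused whole. The fingers move at their own pace and stop on an object; "newtons" is the grip in N (left out, the last holds). Time passes only in rows, so rows that repeat a pose let the fingers close. It gives the time, the measured TCP pose, the force, the opening and the grip force at its end, in the units of the state.
- get_state(): the state, without advancing time (a new reading comes with each control period).
- get_image(name): name is "scene" or "top" or "wrist"; returns (picture, depth): 400x640x3 uint8, red, green, blue; 400x640 float32, m along the optical axis (not along the pixel's ray), 0 where there is no reading.
- camera_params(name): a dict with "intrinsics" (3x3 intrinsics, pixels), "extrinsics" (4x4, takes a point from camera to world coordinates). Camera axes: x right, y down, z forward; pixel columns grow to the right and rows downward; lengths in m; the calibration is good to about 2 mm. A picture is of the moment at which its call begins: read the wrist's pose just before it. camera_params takes no time and is no camera call; for the wrist camera it gives the pose at the moment of the call.
- close_job(): hands the job in; it is judged then, once.
The state is a dict: "time": time; "joint_positions": joint angles; "qd": joint speeds; "joint_torque": joint torques, N m; "position": TCP position; "tool_rot": TCP orientation; "ft_force": force on the tool from outside, world axes, zero at the start; "torque": the same for the moment, N m; "grip_width": opening from 0.0 (shut) to 1.0 (fully open); "grip_force": force on a finger pad.
Only numpy, scipy, OpenCV 4.12 (cv2) and the standard library are available. Lean on these libraries where they do the work, as an engineer would, in place of code of your own. Each camera call takes 0.05 s, during which the arm holds its last target. There are 200 camera calls.

## Task

The rinsed steel bottle of the cream siphon lies on the ribbed draining mat. Turn it upside down onto the slender sprung post of the drying rack and press it fully home, so that it stands upright with its rim flush on the post's seat. Leave the upturned beaker, the siphon's head and the charger holder where they are.

Things in the scene. Friction and masses are not known exactly. Their poses are not given: they have to be found in the camera images.
- bottle: The siphon's round steel bottle, lying on its side, 150 mm long: body 60 mm across for 100 mm from the base, a 22 mm shoulder, then a neck 40 mm across and 28 mm long. 0.21 to 0.34 kg, balanced about 70 mm from the base. Origin: centre of the closed base, on the bottle's axis. Its x axis runs along the bottle from base to mouth; its z axis points up at the start.
- bottle_mouth (a point): Centre of the bottle's open rim, 150 mm from the base along the bottle's x axis. The bore is 31 mm across and the same through the 28 mm of the neck; beyond it the inside widens and is deep enough for the whole post. A bump of the mouth easily pivots the round bottle in a loose grip: hold it firmly and carry it clear of the other posts.
- foot: Fixed dark steel foot plate of the slender post, on the drip tray in any of its three places: 60 by 96 by 5 mm with a lengthwise slot along its y axis. The post is clamped in this slot up to 14 mm either way along y from the plate's centre (0 in x), fixed, where exactly must be found by sight or touch. Origin: centre of the plate's underside, 8 mm above the table; z up.
- foot_mid (a point): Point on the middle of the slot at the height of the seat, 20 mm above the foot's origin. The slender grey post rises from a collar 46 mm across, whose flat top is the seat. Post: 28 mm across (1.5 mm play all round in the neck), its flat top, chamfered 1.5 mm, 85 mm above the seat. Post and seat share one axis, off this point along the slot.
- leaf_level (a point): Point 20 mm above foot_mid. Three spring leaves bulge from the post's sides between 6 and 40 mm above the seat, most at 20. They hold the neck snug: the bottle's own weight leaves its rim some 20 to 30 mm above the seat; from there a further downward push of about 3 to 14 N takes it to the seat, a hard stop. If it leans there, its friction holds it so: straighten it.
- rack: Fixed steel drip tray, 130 by 350 by 8 mm with a 14 mm rim, carrying three posts in a row along its y axis, about 110 mm apart: the slender post on its foot plate and two stout ones (42 mm across, 75 mm tall, too thick for the neck), one of these under an upturned beaker. Origin: centre of the underside.
- mat: Fixed black draining mat, 270 by 270 mm, 4 mm thick, with ribs along its x axis, 42 mm apart, their tops 9 mm above the table. The bottle lies in the groove 84 mm to the -y side of the mat's centre, mouth towards the mat's +x, its axis 34 mm above the table. Origin: centre of the underside.
- beaker: Loose upturned steel beaker drying over a stout post, 76 mm across at the rim, 85 mm tall; leave it. Origin: centre of its rim, at the bottom, 16 mm above the table; its top is 101 mm above the table.
- siphon_head: Loose aluminium head of the siphon with its lever, standing on the draining mat, 54 mm across, about 50 mm tall, 125 mm long with lever and spout; leave it. Origin: centre of its underside.
- charger_holder: Loose aluminium tube, 24 mm thick, 60 mm long, lying in the mat's middle groove; leave it. Origin: centre of one end; x along the tube.

How it is judged:
By the outcome, as a careful person would: the job done as asked, in the order asked, and still so for the second after the job is handed in, with the robot touching nothing.
It also fails if it takes over 70 s, if anything falls off the work surface, if the arm or the gripper's body presses on something with over 40 N, if the wrist force passes 120 N, or if a joint passes its speed limit or range.

## Working session

There is one attempt and no reset: what is moved stays moved. The work goes in short steps, Python scripts to look and compute and a tool call to move; the robot and the scene stay as the last step left them, time stands still between calls to the robot, and variables do not carry over. Pictures are saved under pics/ and viewed, at most 10 in all, crops included, and the job is handed in when it is done.

Besides the shell and the picture viewer there is one more tool, called after "Emit:" in YAML: its name, and indented under it one key for each argument. arm_command: Moves the arm, as the interface text tells. Its arguments: {"type":"object","properties":{"motion":{"type":"array"},"newtons":{"type":"number"}},"required":["motion"]}

```bash
mkdir -p pics; python3 - <<'E'
from bench import *
import cv2,numpy as np
print(get_state())
for n in ["scene","top"]:
    p,d=get_image(n); cv2.imwrite(f"pics/{n}0.png",p[:,:,::-1]); np.savez(f"pics/{n}0.npz",p=p,d=d)
    print(n,camera_params(n))
E
```

```text
{'time': 0.0, 'joint_positions': array([-1.31286687,  0.32183211, -0.07006031,  1.45166741,  0.02257399,
        1.37079975, -0.05688307]), 'qd': array([-0.00168087, -0.00146148,  0.00230542, -0.00071959,  0.00071684,
        0.00052181,  0.00122563]), 'joint_torque': array([-3.52912475e-04, -4.91286314e+01, -4.04089121e-01, -3.12530923e+01,
       -6.38570962e-02,  4.39431961e-02,  1.77904080e-04]), 'position': array([0.15684965, 0.63024982, 0.23545918]), 'tool_rot': array([-3.82009929e-01, -3.11812430e+00,  3.00664820e-03]), 'ft_force': array([ 0.11006601, -0.17640831, -0.62886101]), 'torque': array([-0.00434179, -0.04102736,  0.02137842]), 'grip_force': 0.0, 'grip_width': 1.001699586841867}
scene {'intrinsics': array([[482.14314956,   0.        , 316.49891966],
       [  0.        , 482.14314956, 196.8599626 ],
       [  0.        ,   0.        ,   1.        ]]), 'extrinsics': array([[ 0.53230195,  0.51059095, -0.67524182,  1.16525473],
       [ 0.84640528, -0.33597515,  0.41318132, -0.39036144],
       [-0.01589783, -0.79146546, -0.6110071 ,  0.64676828],
       [ 0.        ,  0.        ,  0.        ,  1.        ]])}
top {'intrinsics': array([[476.82803705,   0.        , 320.62039931],
       [  0.        , 476.82803705, 193.8800733 ],
       [  0.        ,   0.        ,   1.        ]]), 'extrinsics': array([[ 0.00535753, -0.98494226,  0.17280056,  0.35633932],
       [-0.99989844, -0.0029943 ,  0.0139338 , -0.0036743 ],
       [-0.01320657, -0.17285767, -0.98485827,  1.00257841],
       [ 0.        ,  0.        ,  0.        ,  1.        ]])}
```

View pics/scene0.png

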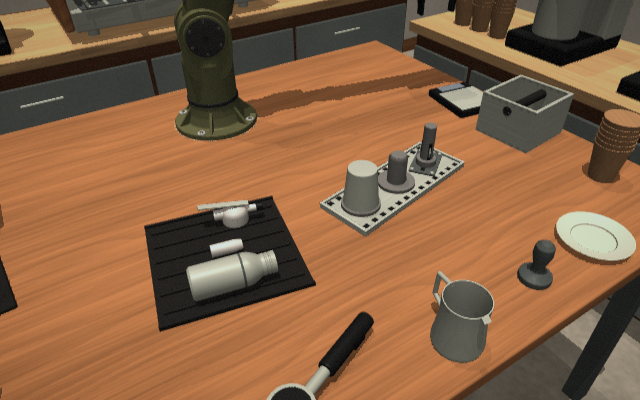

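View pics/top0.png

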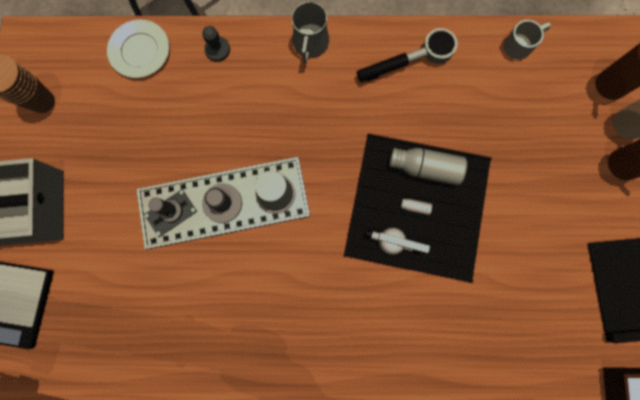

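The scene view shows the bottle at about (232,275) on the mat, mouth to the right, and the slender post at (430,140), the far end of the rack. In the top view the bottle spans (392,158)–(466,168) and the slender post is at about (160,207). The beaker is at the near end of the rack.

The tool always points down. I'll grip the bottle near its base, let it swing mouth-down in a loose grip, then firm up.

```bash
cat > h.py <<'E'
import numpy as np,cv2
from bench import *
from scipy.spatial.transform import Rotation as R
def cloud(d,c):
    K,E=c["intrinsics"],c["extrinsics"]; v,u=np.mgrid[:d.shape[0],:d.shape[1]]
    P=np.stack([(u-K[0,2])/K[0,0]*d,(v-K[1,2])/K[1,1]*d,d],-1)
    W=P@E[:3,:3].T+E[:3,3]; W[d==0]=np.nan; return W
def totool(p,s):  # world point (TCP goal) -> shift mm in tool axes
    return R.from_rotvec(s["tool_rot"]).inv().apply(np.array(p)-s["position"])*1000
E
python3 - <<'E'
from h import *
s=get_state()
print("toolaxes",R.from_rotvec(s["tool_rot"]).as_matrix().round(3))
for n,box,pb in [("top",(370,480,140,190),(140,185,190,235)),("scene",(180,285,240,305),(415,445,118,175))]:
    z=np.load(f"pics/{n}0.npz"); W=cloud(z["d"],camera_params(n))
    u0,u1,v0,v1=box; q=W[v0:v1,u0:u1].reshape(-1,3); q=q[q[:,2]>0.03]
    m,e,_=cv2.PCACompute2(q[:,:2].astype(np.float32),None)[0:3]
    t=(q[:,:2]-m)@e.T
    b=q[q[:,2]>0.05];mb=b[:,:2].mean(0)
    print(n,"bottle",m,e[0],np.percentile(t[:,0],[1,99]),np.percentile(t[:,1],[1,99]),np.nanmax(q[:,2]),len(q))
    for sg in (-1,1):
        k=t[:,0]*sg>0.05; print(sg,"width",np.ptp(t[k,1]),"end", (m+e[0]*np.max(t[:,0]*sg)*sg))
    u0,u1,v0,v1=pb; q=W[v0:v1,u0:u1].reshape(-1,3); q=q[np.abs(q[:,2]-0.113)<0.006]
    print("post top",len(q),q.mean(0),np.ptp(q,axis=0))
E
```

```text
toolaxes [[-0.97   0.241 -0.   ]
 [ 0.241  0.97  -0.002]
 [-0.    -0.002 -1.   ]]
top bottle [[ 0.58438164 -0.21276557]] [0.21367654 0.9769044 ] [-0.06923754  0.07736591] [-0.02397424  0.03169226] 0.06781304210337458 1963
-1 width 0.058412246125181526 end [[ 0.56918079 -0.28226208]]
1 width 0.039763010518859 end [[ 0.60133594 -0.13525247]]
post top 171 [0.49259587 0.32269464 0.11194701] [0.027126   0.02845413 0.00825019]
scene bottle [[ 0.6034911  -0.22139484]] [0.16316722 0.9865984 ] [-0.06640765  0.07984681] [-0.03334521  0.01650017] 0.06862222676610064 2684
-1 width 0.051734755552681935 end [[ 0.5924012  -0.28845063]]
1 width 0.036180755922390104 end [[ 0.61693867 -0.14008365]]
post top 91 [0.49644587 0.31897956 0.11288988] [0.0264156  0.02663231 0.00985688]
```

Emit:
arm_command:
  motion:
    - [87,-34,-22,-8,0]
    - [87,-68,-44,-16,0]
    - [87,-102,-66,-24,0]
    - [87,-136,-88,-32,0]
    - [87,-170,-110,-40,0]

```text
time: 0.52
position: [0.2963, 0.4812, 0.2765]
tool_rot: [-0.382, -3.118, 0.001]
ft_force: [0.3, -0.1, -0.4]
grip_width: 1.002
grip_force: 0.0
```

Emit:
arm_command:
  motion:
    - [87,-34,-22,0,0]
    - [87,-68,-44,0,0]
    - [87,-102,-66,0,0]
    - [87,-136,-88,0,0]
    - [87,-170,-110,0,0]

```text
time: 0.93
position: [0.4346, 0.3334, 0.2764]
tool_rot: [-0.382, -3.118, 0.0]
ft_force: [-0.1, 0.8, 0.4]
grip_width: 0.995
grip_force: 0.0
```

Emit:
arm_command:
  motion:
    - [87,-15,-8,0,7]
    - [87,-30,-17,0,14]
    - [87,-30,-17,0,21]
    - [87,-30,-17,0,28]
    - [87,-30,-17,0,35]

```text
time: 1.35
position: [0.4589, 0.3109, 0.2761]
tool_rot: [-1.312, -2.854, 0.001]
ft_force: [-0.4, 0.6, 0.4]
grip_width: 0.998
grip_force: 0.0
```

```bash
python3 - <<'E'
from h import *
s=get_state(); c=camera_params("wrist"); p,d=get_image("wrist")
cv2.imwrite("pics/w1.png",p[:,:,::-1]); np.savez("pics/w1.npz",p=p,d=d,**c)
print(s["position"],s["tool_rot"],s["joint_positions"],c)
W=cloud(d,c); q=W.reshape(-1,3); k=(np.abs(q[:,2]-.113)<.005)&(np.hypot(q[:,0]-.494,q[:,1]-.321)<.03); q=q[k]
print(len(q),q.mean(0),np.ptp(q,axis=0))
E
```

```text
[0.45888358 0.31086874 0.27606873] [-1.31204449e+00 -2.85395705e+00  1.20860202e-03] [-0.87707166  0.09811741  0.25265998  1.6413654  -0.02487397  1.40616673
  0.08749107] {'intrinsics': array([[349.43989199,   0.        , 321.16546913],
       [  0.        , 349.43989199, 205.0214812 ],
       [  0.        ,   0.        ,   1.        ]]), 'extrinsics': array([[ 7.59637026e-01,  6.28783957e-01,  1.66079271e-01,
         4.13975006e-01],
       [ 6.50347270e-01, -7.34397873e-01, -1.94185975e-01,
         3.64292414e-01],
       [-1.32761925e-04,  2.55520057e-01, -9.66803746e-01,
         4.23753753e-01],
       [ 0.00000000e+00,  0.00000000e+00,  0.00000000e+00,
         1.00000000e+00]])}
684 [0.49276987 0.32283995 0.11236902] [0.0272255  0.02708813 0.00699226]
```

Emit:
arm_command:
  motion:
    - [87,-34,-18,0,0]
    - [87,-68,-37,0,0]
    - [87,-102,-55,0,0]
    - [87,-136,-74,0,0]
    - [87,-170,-92,0,0]

```text
time: 1.82
position: [0.5008, 0.121, 0.2764]
tool_rot: [-1.297, -2.861, 0.0]
ft_force: [0.9, -1.0, -0.9]
grip_width: 1.0
grip_force: 0.0
```

Emit:
arm_command:
  motion:
    - [87,-34,-18,0,0]
    - [87,-68,-37,0,0]
    - [87,-102,-55,0,0]
    - [87,-136,-74,0,0]
    - [87,-170,-92,0,0]

```text
time: 2.23
position: [0.543, -0.0676, 0.2765]
tool_rot: [-1.298, -2.861, -0.001]
ft_force: [1.0, -0.5, -0.9]
grip_width: 1.0
grip_force: 0.0
```

Emit:
arm_command:
  motion:
    - [87,-34,-18,0,7]
    - [87,-68,-37,0,14]
    - [87,-102,-55,0,21]
    - [87,-136,-74,0,28]
    - [87,-170,-92,0,35]

```text
time: 2.65
position: [0.5854, -0.2559, 0.2764]
tool_rot: [-2.104, -2.332, -0.0]
ft_force: [0.5, -0.7, 0.2]
grip_width: 1.003
grip_force: 0.0
```

Emit:
arm_command:
  motion:
    - [87,0,0,0,7]
    - [87,0,0,0,14]
    - [87,0,0,0,17]
    - [87,0,0,0,17]

```text
time: 2.98
position: [0.5852, -0.2545, 0.2758]
tool_rot: [-2.422, -1.999, 0.002]
ft_force: [0.8, -0.2, 0.3]
grip_width: 0.997
grip_force: 0.0
```

```bash
python3 - <<'E'
from h import *
s=get_state(); c=camera_params("wrist"); p,d=get_image("wrist")
cv2.imwrite("pics/w2.png",p[:,:,::-1]); np.savez("pics/w2.npz",p=p,d=d,**c)
print(s["position"],s["tool_rot"],s["joint_positions"])
W=cloud(d,c); q=W.reshape(-1,3); q=q[(q[:,2]>.03)&(q[:,2]<.075)&(np.hypot(q[:,0]-.588,q[:,1]+.21)<.1)]
m,e,_=cv2.PCACompute2(q[:,:2].astype(np.float32),None); t=(q[:,:2]-m)@e.T
print(len(q),m,e[0],np.percentile(t,[.5,99.5],axis=0),q[:,2].max())
for a in np.arange(-.08,.08,.01):
    k=np.abs(t[:,0]-a)<.005
    if k.sum()>20: print(a.round(3),np.percentile(t[k,1],[2,98]).round(4),q[k,2].max().round(4))
E
```

```text
[ 0.58521687 -0.2545108   0.27580178] [-2.42213518e+00 -1.99936562e+00  1.58846258e-03] [-0.26662952  0.35509725  0.83314422  1.44841564 -0.26139013  1.45402832
  0.37518377]
7229 [[ 0.5925478 -0.2129314]] [0.1969153 0.9804205] [[-0.07263485 -0.02928429]
 [ 0.07516616  0.0291127 ]] 0.06669774066500778
-0.07 [-0.028   0.0278] 0.0652
-0.06 [-0.028   0.0277] 0.0654
-0.05 [-0.0279  0.0274] 0.0657
-0.04 [-0.0277  0.0272] 0.0655
-0.03 [-0.0276  0.0281] 0.0657
-0.02 [-0.0274  0.0278] 0.0659
-0.01 [-0.0272  0.0275] 0.0667
-0.0 [-0.0276  0.0272] 0.0664
0.01 [-0.0282  0.0281] 0.066
0.02 [-0.028   0.0279] 0.0661
0.03 [-0.0269  0.0266] 0.0658
0.04 [-0.0236  0.0232] 0.0619
0.05 [-0.0186  0.019 ] 0.0573
0.06 [-0.0186  0.0178] 0.0562
0.07 [-0.0186  0.0187] 0.0566
```

View pics/w2.png

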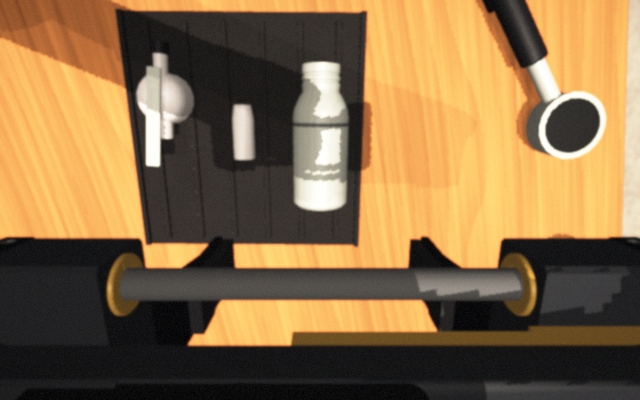

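The wrist view shows the bottle at (293–347, 62–210), mouth up in the picture and aligned with the tool. The gripper body is along the bottom, and nothing is in the way on either side. I'll descend to 25 mm from the base.

Emit:
arm_command:
  motion:
    - [87,-6,-1,40,0]
    - [87,-6,-1,80,0]
    - [87,-6,-1,120,0]
    - [87,-6,-1,160,0]
    - [87,-6,-1,195,0]

```text
time: 3.45
position: [0.5826, -0.259, 0.0791]
tool_rot: [-2.418, -2.003, -0.0]
ft_force: [-0.1, 1.0, -0.7]
grip_width: 1.002
grip_force: 0.0
```

Emit:
arm_command:
  motion:
    - [87,0,0,20,0]
    - [87,0,0,40,0]
    - [87,0,0,52,0]
    - [87,0,0,52,0]

```text
time: 3.78
position: [0.5815, -0.2587, 0.0267]
tool_rot: [-2.417, -1.999, 0.004]
ft_force: [-0.3, -0.6, -1.2]
grip_width: 1.001
grip_force: 0.0
```

Emit:
arm_command:
  motion:
    - [54,0,0,0,0]
    - [54,0,0,0,0]
    - [54,0,0,0,0]
    - [54,0,0,0,0]
    - [54,0,0,0,0]
  newtons: 6

```text
time: 4.2
position: [0.5838, -0.2603, 0.0307]
tool_rot: [2.422, 1.999, 0.001]
ft_force: [-4.2, -0.0, 3.3]
grip_width: 0.705
grip_force: 2.6
```

Emit:
arm_command:
  motion:
    - [54,0,0,0,0]
    - [54,0,0,0,0]
    - [54,0,0,0,0]

```text
time: 4.45
position: [0.5829, -0.2603, 0.0304]
tool_rot: [-2.423, -1.998, -0.0]
ft_force: [-3.4, 1.4, 6.5]
grip_width: 0.685
grip_force: 6.0
```

Emit:
arm_command:
  motion:
    - [54,0,0,0,0]
    - [54,0,0,-10,0]
    - [54,0,0,-20,0]
    - [54,0,0,-30,0]
    - [54,0,0,-40,0]
  newtons: 8

```text
time: 4.87
position: [0.5836, -0.2601, 0.0708]
tool_rot: [2.423, 1.999, 0.001]
ft_force: [-0.5, -0.3, -2.6]
grip_width: 0.688
grip_force: 8.0
```

```bash
python3 - <<'E'
from h import *
s=get_state(); print(s)
p,d=get_image("scene"); cv2.imwrite("pics/s2.png",cv2.resize(p[150:350,120:380,::-1],None,fx=2,fy=2))
E
```

```text
{'time': 4.8667, 'joint_positions': array([-0.20390081,  0.5170125 ,  0.75464755,  1.68479976, -0.39088758,
        1.0958035 ,  0.47612331]), 'qd': array([-0.06166903, -0.14019571,  0.07865321, -0.08683315,  0.10737264,
        0.19717391, -0.0724587 ]), 'joint_torque': array([  0.47465941, -45.90784192,  11.31841958, -26.72143757,
        -0.1318843 ,  -0.1173864 ,   0.07580718]), 'position': array([ 0.58364753, -0.26007826,  0.07075932]), 'tool_rot': array([2.42285087e+00, 1.99879326e+00, 8.60491739e-04]), 'ft_force': array([-0.47971337, -0.29181702, -2.55620924]), 'torque': array([-0.10388946,  0.01109641, -0.02524693]), 'grip_force': 8.000934706069529, 'grip_width': 0.6878065088325218}
```

View pics/s2.png

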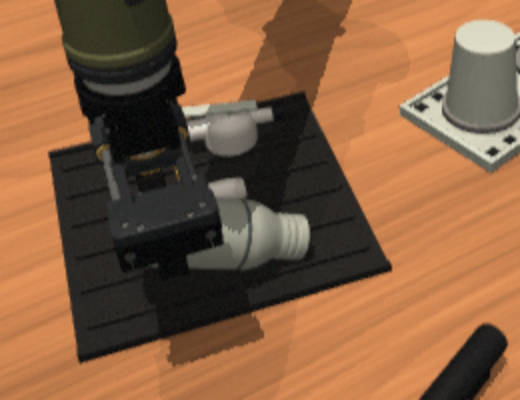

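The bottle is held between the fingers with its neck at about (290,237) in the crop, still about level. I'll lift it well clear, then loosen to let it swing.

Emit:
arm_command:
  motion:
    - [54,0,0,-25,0]
    - [54,0,0,-50,0]
    - [54,0,0,-75,0]
    - [54,0,0,-100,0]
    - [54,0,0,-120,0]

```text
time: 5.33
position: [0.5836, -0.2606, 0.192]
tool_rot: [2.422, 1.997, 0.002]
ft_force: [0.9, -0.3, -1.9]
grip_width: 0.685
grip_force: 8.0
```

Emit:
arm_command:
  motion:
    - [54,0,0,0,0]
    - [54,0,0,0,0]
    - [54,0,0,0,0]
  newtons: 6

```text
time: 5.58
position: [0.5827, -0.2597, 0.1884]
tool_rot: [-2.422, -1.998, 0.001]
ft_force: [-0.1, -0.4, -2.8]
grip_width: 0.688
grip_force: 6.0
```

```bash
python3 - <<'E'
from h import *
s=get_state(); print(s["position"],s["ft_force"],s["torque"],s["grip_width"])
p,d=get_image("scene"); cv2.imwrite("pics/s3.png",cv2.resize(p[100:350,120:380,::-1],None,fx=2,fy=2)); np.savez("pics/s3.npz",p=p,d=d)
W=cloud(d,camera_params("scene")); q=W.reshape(-1,3)
dr=np.array([.197,.98]); t=(q[:,:2]-s["position"][:2])@dr; l=(q[:,:2]-s["position"][:2])@[.98,-.197]
k=(np.abs(l)<.035)&(t>.015)&(t<.16)&(q[:,2]>.02)&(q[:,2]<.25)
for a in np.arange(.02,.15,.01):
    j=k&(np.abs(t-a)<.005)
    if j.sum()>5: print(a.round(2),j.sum(),np.percentile(q[j,2],[2,98]).round(3))
E
```

```text
[ 0.58270462 -0.25965902  0.18842139] [-0.1485844  -0.36755028 -2.77943249] [-0.15531363  0.02457123  0.03891018] 0.687692919410499
0.02 329 [0.083 0.194]
0.03 358 [0.074 0.188]
0.04 322 [0.077 0.178]
0.05 187 [0.079 0.153]
0.06 21 [0.08  0.095]
```

View pics/s3.png

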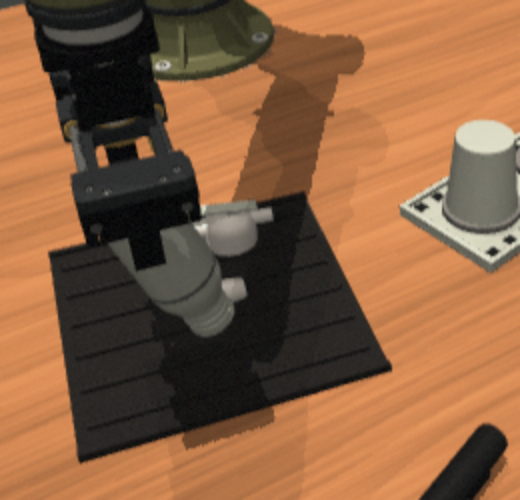

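The bottle is swinging mouth-down, with the mouth at about (215,325) in the crop and roughly 25° still to go. I'll loosen a little and lift.

Emit:
arm_command:
  motion:
    - [54,0,0,-15,0]
    - [54,0,0,-30,0]
    - [54,0,0,-45,0]
    - [54,0,0,-60,0]
    - [54,0,0,-75,0]
  newtons: 4.5

```text
time: 6.05
position: [0.5826, -0.2596, 0.2633]
tool_rot: [-2.422, -1.997, 0.003]
ft_force: [-0.1, 1.1, -2.7]
grip_width: 0.689
grip_force: 4.5
```

Emit:
arm_command:
  motion:
    - [54,0,0,0,0]
    - [54,0,0,0,0]
    - [54,0,0,0,0]
    - [54,0,0,0,0]
    - [54,0,0,0,0]

```text
time: 6.47
position: [0.5828, -0.2597, 0.2631]
tool_rot: [-2.422, -1.998, 0.002]
ft_force: [-0.4, -0.7, -1.5]
grip_width: 0.689
grip_force: 4.5
```

```bash
cat > tilt.py <<'E'
from h import *
def tilt(name="scene"):
    s=get_state(); M=R.from_rotvec(s["tool_rot"]).as_matrix()
    c=camera_params(name); p,d=get_image(name)
    q=cloud(d,c).reshape(-1,3); g=s["position"]
    dz=g[2]-q[:,2]; k=(np.hypot(*(q[:,:2]-g[:2]).T)<.09)&(dz>.025)&(dz<.14); q=q[k]
    cam=c["extrinsics"][:2,3]; L=(q-g)@M  # tool coords
    print(s["position"],s["ft_force"].round(1),s["torque"].round(3),round(s["grip_width"]*87,1))
    for a in np.arange(.03,.135,.01):
        j=np.abs(L[:,2]-a)<.005
        if j.sum()>8: print(a.round(2),j.sum(),"x",(np.percentile(L[j,0],[3,97])*1e3).round(1),"y",(np.percentile(L[j,1],[3,97])*1e3).round(1))
    print("cam dir in tool",(M.T@np.r_[cam-g[:2],0]).round(2))
    return p,d
if __name__=="__main__": tilt()
E
python3 tilt.py
```

```text
[ 0.58275815 -0.25972862  0.26306578] [-0.4 -0.7 -1.5] [-0.107  0.072 -0.014] 59.9
0.03 246 x [-14.9  42.5] y [ 8.9 31. ]
0.04 249 x [-11.2  45.4] y [ 7.4 31.3]
0.05 232 x [-8.3 48.7] y [ 8.3 31.4]
0.06 207 x [-5.7 49.8] y [ 9.5 31.7]
0.07 157 x [-3.  48.6] y [ 9.8 30.4]
0.08 90 x [ 3.3 47. ] y [12.8 26.9]
0.09 100 x [18.2 51.2] y [ 3.2 21.9]
0.1 145 x [16.4 54.2] y [ 3.1 21. ]
0.11 106 x [18.8 55.1] y [ 6.9 20.7]
0.12 16 x [18.9 36.6] y [ 5.2 19.7]
cam dir in tool [-0.02  0.6  -0.  ]
```

Still about 16° of tilt, with the mouth towards tool +x, because pad friction balances it. I'll loosen to 3 N and give small sharp +x starts with gentle stops.

Emit:
arm_command:
  motion:
    - [54,0,0,0,0]
    - [54,0,0,0,0]
    - [54,25,0,0,0]
    - [54,40,0,0,0]
    - [54,50,0,0,0]
  newtons: 3.2

```text
time: 6.93
position: [0.5935, -0.2087, 0.2644]
tool_rot: [-2.421, -2.001, -0.002]
ft_force: [0.2, -0.6, -2.6]
grip_width: 0.687
grip_force: 3.2
```

Emit:
arm_command:
  motion:
    - [54,5,0,0,0]
    - [54,7,0,0,0]
    - [54,7,0,0,0]
    - [54,7,0,0,0]

```text
time: 7.27
position: [0.5937, -0.2054, 0.2647]
tool_rot: [2.424, 1.997, -0.001]
ft_force: [-0.4, -0.6, -2.4]
grip_width: 0.69
grip_force: 3.2
```

```bash
python3 tilt.py
```

```text
[ 0.59370728 -0.20537937  0.26468615] [-0.4 -0.6 -2.4] [-0.144  0.086 -0.001] 60.1
0.03 228 x [-28.   26.4] y [ 8.2 31.1]
0.04 221 x [-28.5  25.9] y [ 7.4 31.5]
0.05 221 x [-28.7  25.1] y [ 7.2 31.2]
0.06 216 x [-28.8  27. ] y [ 6.2 31.6]
0.07 190 x [-28.6  25.2] y [10.1 31. ]
0.08 115 x [-25.6  21.3] y [11.5 30.1]
0.09 64 x [-19.4  17.5] y [13.8 26. ]
0.1 112 x [-19.3  16.2] y [ 4.5 20.9]
0.11 121 x [-19.8  16.7] y [ 3.9 21.3]
0.12 114 x [-20.  17.] y [ 3.6 21.1]
cam dir in tool [-0.07  0.6   0.  ]
```

The bottle now hangs vertical. I'll grip firmly, raise it and carry it to the slender post.

Emit:
arm_command:
  motion:
    - [54,0,0,0,0]
    - [54,0,0,0,0]
    - [54,0,0,0,0]
    - [54,0,0,-10,0]
    - [54,0,0,-20,0]
  newtons: 45

```text
time: 7.73
position: [0.5938, -0.2041, 0.2849]
tool_rot: [-2.423, -1.998, 0.001]
ft_force: [-0.5, -0.1, -3.1]
grip_width: 0.679
grip_force: 45.0
```

Emit:
arm_command:
  motion:
    - [54,18,-7,0,0]
    - [54,46,-18,0,0]
    - [54,80,-32,0,0]
    - [54,116,-46,0,0]
    - [54,152,-60,0,0]

```text
time: 8.15
position: [0.5641, -0.0427, 0.2861]
tool_rot: [2.424, 1.996, 0.003]
ft_force: [1.2, -0.5, -3.3]
grip_width: 0.683
grip_force: 45.0
```

Emit:
arm_command:
  motion:
    - [54,36,-14,0,0]
    - [54,72,-28,0,0]
    - [54,108,-43,0,0]
    - [54,144,-57,0,0]
    - [54,180,-72,0,0]

```text
time: 8.57
position: [0.5277, 0.1484, 0.2864]
tool_rot: [2.424, 1.998, 0.004]
ft_force: [0.9, -0.2, -2.3]
grip_width: 0.681
grip_force: 45.0
```

Emit:
arm_command:
  motion:
    - [54,36,-14,0,0]
    - [54,70,-28,0,0]
    - [54,100,-40,0,0]
    - [54,115,-46,0,0]
    - [54,117,-47,0,0]

```text
time: 8.98
position: [0.5023, 0.2758, 0.2853]
tool_rot: [-2.416, -2.006, -0.002]
ft_force: [-0.8, 0.4, -3.2]
grip_width: 0.682
grip_force: 45.0
```

```bash
python3 - <<'E'
from tilt import *
p,d=tilt("scene"); np.savez("pics/s4.npz",p=p,d=d); cv2.imwrite("pics/s4.png",cv2.resize(p[20:220,300:500,::-1],None,fx=3,fy=3))
print(get_state()["joint_positions"].round(2),get_state()["tool_rot"])
E
```

```text
[0.50233617 0.27583064 0.28525605] [-0.8  0.4 -3.2] [-0.106  0.071  0.038] 59.3
0.03 151 x [-29.6  17.9] y [-7.8 31. ]
0.04 143 x [-29.5  17.4] y [-4.1 31.3]
0.05 140 x [-29.6  16.3] y [-7.6 31.4]
0.06 146 x [-29.9  17.4] y [-5.8 32.1]
0.07 125 x [-30.2  18. ] y [-4.4 31.2]
0.08 99 x [-28.7  12.4] y [-0.9 30.5]
0.09 61 x [-24.5  10.9] y [ 1.  25.2]
0.1 80 x [-20.5   8.6] y [-3.9 22. ]
0.11 85 x [-21.2  11. ] y [-2.3 21.2]
0.12 70 x [-21.2  10.2] y [-5.1 21. ]
cam dir in tool [-0.53  0.77 -0.  ]
[-1.    0.14  0.51  1.59 -0.07  1.43 -0.67] [2.41948370e+00 2.00378014e+00 1.04935226e-03]
```

View pics/s4.png

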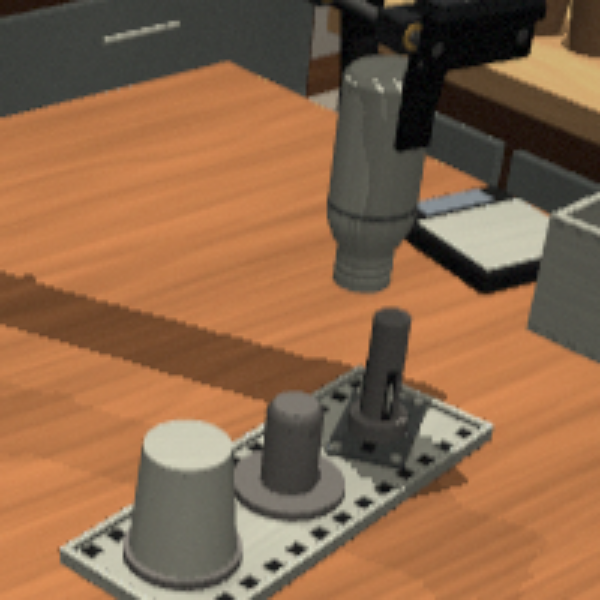

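The crop shows the bottle upright above the rack, with its mouth at (362,278) and the slender post's top at (390,318). I'll fit both cylinders in this same view so that calibration bias cancels.

```bash
cat > fit.py <<'E'
from h import *
from scipy.optimize import least_squares
def circ(q,r,x0):
    f=least_squares(lambda c:np.hypot(q[:,0]-c[0],q[:,1]-c[1])-r,x0,loss="soft_l1",f_scale=.001)
    return f.x, np.median(np.abs(f.fun))*1e3, len(q)
def run(d,c,g):
    q=cloud(d,c).reshape(-1,3); out={}
    sel=lambda p0,rr,z0,z1: q[(np.hypot(q[:,0]-p0[0],q[:,1]-p0[1])<rr)&(q[:,2]>z0)&(q[:,2]<z1)]
    P=(.4935,.322)
    for n,p0,rr,z0,z1,r in [("post",P,.024,.072,.106,.014),("neck",g,.032,g[2]-.116,g[2]-.097,.02),("body lo",g,.042,g[2]-.065,g[2]-.045,.03),("body hi",g,.042,g[2]-.045,g[2]-.025,.03)]:
        s=sel(p0,rr,z0,z1)
        if len(s)>10: out[n]=circ(s,r,p0[:2]); print(n,out[n])
    s=sel(g,.032,g[2]-.15,g[2]-.1); print("mouth z",np.percentile(s[:,2],1) if len(s) else None)
    return out
E
python3 - <<'E'
from fit import *
s=get_state(); g=s["position"]; M=R.from_rotvec(s["tool_rot"]).as_matrix()
d=np.load("pics/s4.npz")["d"]; o=run(d,camera_params("scene"),g)
v=np.r_[o["post"][0]-o["neck"][0],0]; print("shift tool mm",M.T@v*1e3)
print("neck off tool",M.T@np.r_[o["neck"][0]-g[:2],0]*1e3)
print("post-top goal", M.T@np.r_[np.array([.4927,.3227])-g[:2],0]*1e3)
E
```

```text
post (array([0.49280825, 0.32244978]), np.float64(0.7105725765602523), 163)
neck (array([0.50234472, 0.27578373]), np.float64(0.819608418221325), 158)
body lo (array([0.50302719, 0.27616792]), np.float64(0.8055178171067559), 286)
body hi (array([0.50291804, 0.27656678]), np.float64(0.642042352816145), 294)
mouth z 0.16221222321692114
shift tool mm [ 4.40721114e+01 -1.80641514e+01  1.11857332e-02]
neck off tool [ 2.45864925e+00 -1.38676203e+00  4.36167767e-04]
post-top goal [ 4.67564305e+01 -1.96038887e+01  1.16492027e-02]
```

```bash
python3 - <<'E'
from fit import *
for i in range(3):
    s=get_state(); g=s["position"]; M=R.from_rotvec(s["tool_rot"]).as_matrix(); print(g,np.abs(s["qd"]).max())
    p,d=get_image("scene")
o=run(d,camera_params("scene"),g)
print("shift tool mm",M.T@np.r_[o["post"][0]-o["neck"][0],0]*1e3,"neck off",M.T@np.r_[o["neck"][0]-g[:2],0]*1e3)
E
```

```text
[0.50324911 0.27310975 0.28519982] 0.05310394287539807
[0.50418113 0.27056297 0.28526148] 0.03935731299599381
[0.50474902 0.26900463 0.28525412] 0.02078861650874963
post (array([0.49301869, 0.3225717 ]), np.float64(0.9197700707905525), 159)
neck (array([0.50470936, 0.26903482]), np.float64(0.9668423694984101), 163)
body lo (array([0.50533047, 0.26918414]), np.float64(0.7594120848826713), 289)
body hi (array([0.50558178, 0.26968465]), np.float64(0.875111154241267), 296)
mouth z 0.16154239522991143
shift tool mm [ 50.29567893 -21.75339779  -0.06310151] neck off [ 2.20093419e-02 -4.47220160e-02 -7.53606795e-05]
```

Emit:
arm_command:
  motion:
    - [54,18,-8,0,0]
    - [54,36,-15,0,0]
    - [54,46,-19,0,0]
    - [54,50,-21.5,0,0]
    - [54,50,-21.5,0,0]

```text
time: 9.6
position: [0.4921, 0.3238, 0.2845]
tool_rot: [2.423, 1.999, -0.001]
ft_force: [0.2, 0.2, -1.8]
grip_width: 0.68
grip_force: 45.0
```

Emit:
arm_command:
  motion:
    - [54,0,0,0,0]
    - [54,0,0,0,0]
    - [54,0,0,0,0]
    - [54,0,0,0,0]

```text
time: 9.93
position: [0.4927, 0.3229, 0.2848]
tool_rot: [2.425, 1.997, 0.0]
ft_force: [-0.2, -0.6, -2.7]
grip_width: 0.684
grip_force: 45.0
```

```bash
python3 - <<'E'
from fit import *
s=get_state(); g=s["position"]; M=R.from_rotvec(s["tool_rot"]).as_matrix(); print(g,np.abs(s["qd"]).max())
p,d=get_image("scene")
o=run(d,camera_params("scene"),g)
print("shift tool mm",M.T@np.r_[o["post"][0]-o["neck"][0],0]*1e3,"neck off",M.T@np.r_[o["neck"][0]-g[:2],0]*1e3)
print(get_state()["position"])
E
```

```text
[0.49266109 0.32287257 0.2847505 ] 0.0051704075548163
post (array([0.49303792, 0.32237479]), np.float64(0.9766901930647306), 168)
neck (array([0.49262934, 0.3227874 ]), np.float64(0.9750941504782438), 156)
body lo (array([0.49342821, 0.32311884]), np.float64(0.9488607237615119), 279)
body hi (array([0.49339135, 0.32362533]), np.float64(0.8387225157635569), 279)
mouth z 0.16150755866409114
shift tool mm [-3.26649812e-01  4.80092318e-01  1.24506617e-04] neck off [-8.96772392e-02 -1.48357487e-02 -9.37061978e-06]
[0.49252508 0.32312597 0.28472507]
```

Emit:
arm_command:
  motion:
    - [54,-0.5,0.5,12,0]
    - [54,-0.5,0.5,26,0]
    - [54,-0.5,0.5,38,0]
    - [54,-0.5,0.5,44,0]
    - [54,-0.5,0.5,44,0]

```text
time: 10.4
position: [0.4915, 0.3226, 0.2381]
tool_rot: [2.423, 1.999, -0.006]
ft_force: [-1.3, -0.6, -2.9]
grip_width: 0.676
grip_force: 45.0
```

Emit:
arm_command:
  motion:
    - [54,0,0,2,0]
    - [54,0,0,4,0]
    - [54,0,0,6,0]
    - [54,0,0,8,0]
    - [54,0,0,10,0]

```text
time: 10.82
position: [0.4928, 0.3234, 0.2308]
tool_rot: [-2.423, -1.999, -0.001]
ft_force: [0.5, 0.1, -3.2]
grip_width: 0.68
grip_force: 45.0
```

No contact force and the mouth is already below the post's top, so it has entered. I'll continue down.

Emit:
arm_command:
  motion:
    - [54,0,0,5,0]
    - [54,0,0,10,0]
    - [54,0,0,15,0]
    - [54,0,0,20,0]
    - [54,0,0,25,0]

```text
time: 11.23
position: [0.4925, 0.3232, 0.2049]
tool_rot: [-2.424, -1.999, 0.001]
ft_force: [0.3, -0.3, -3.2]
grip_width: 0.683
grip_force: 45.0
```

Emit:
arm_command:
  motion:
    - [54,0,0,4,0]
    - [54,0,0,8,0]
    - [54,0,0,12,0]
    - [54,0,0,16,0]
    - [54,0,0,20,0]

```text
time: 11.65
position: [0.4927, 0.3233, 0.1853]
tool_rot: [2.424, 1.999, 0.0]
ft_force: [-0.2, 0.6, -2.6]
grip_width: 0.681
grip_force: 45.0
```

Emit:
arm_command:
  motion:
    - [54,0,0,3,0]
    - [54,0,0,6,0]
    - [54,0,0,9,0]
    - [54,0,0,12,0]
    - [54,0,0,15,0]

```text
time: 12.07
position: [0.4933, 0.3238, 0.1724]
tool_rot: [-2.423, -1.999, -0.004]
ft_force: [-1.6, -1.0, 3.1]
grip_width: 0.683
grip_force: 45.0
```

Emit:
arm_command:
  motion:
    - [54,0,0,2,0]
    - [54,0,0,4,0]
    - [54,0,0,6,0]
    - [54,0,0,8,0]
    - [54,0,0,10,0]

```text
time: 12.48
position: [0.4932, 0.3237, 0.162]
tool_rot: [-2.423, -1.999, -0.003]
ft_force: [-1.7, -2.5, 6.9]
grip_width: 0.681
grip_force: 45.0
```

Emit:
arm_command:
  motion:
    - [54,0,0,1,0]
    - [54,0,0,2,0]
    - [54,0,0,3,0]
    - [54,0,0,4,0]
    - [54,0,0,5,0]

```text
time: 12.9
position: [0.4931, 0.3236, 0.157]
tool_rot: [-2.423, -1.999, -0.003]
ft_force: [-1.1, -0.0, 6.0]
grip_width: 0.68
grip_force: 45.0
```

Emit:
arm_command:
  motion:
    - [54,0,0,1,0]
    - [54,0,0,2,0]
    - [54,0,0,3,0]
    - [54,0,0,4,0]
    - [54,0,0,5,0]

```text
time: 13.32
position: [0.4932, 0.3233, 0.1528]
tool_rot: [-2.424, -1.998, -0.002]
ft_force: [-5.2, -3.4, 17.3]
grip_width: 0.679
grip_force: 45.0
```

Emit:
arm_command:
  motion:
    - [54,0,0,1,0]
    - [54,0,0,2,0]
    - [54,0,0,3,0]

```text
time: 13.57
position: [0.4935, 0.3237, 0.1528]
tool_rot: [-2.423, -1.997, -0.005]
ft_force: [-7.7, -5.9, 31.6]
grip_width: 0.682
grip_force: 45.0
```

Hard stop reached at about 30 N. I'll unload, let go gradually and rise.

Emit:
arm_command:
  motion:
    - [54,0,0,-2,0]
    - [54,0,0,-4,0]
    - [54,0,0,-4,0]
  newtons: 10

```text
time: 13.82
position: [0.4935, 0.3237, 0.1528]
tool_rot: [2.424, 1.999, 0.004]
ft_force: [-0.3, -0.9, 7.0]
grip_width: 0.685
grip_force: 10.0
```

Emit:
arm_command:
  motion:
    - [70,0,0,0,0]
    - [80,0,0,0,0]
    - [87,0,0,0,0]
    - [87,0,0,0,0]
    - [87,0,0,0,0]

```text
time: 14.23
position: [0.4924, 0.3232, 0.1511]
tool_rot: [2.423, 1.999, -0.001]
ft_force: [-0.5, -0.6, 0.7]
grip_width: 0.958
grip_force: 0.0
```

Emit:
arm_command:
  motion:
    - [87,0,0,-15,0]
    - [87,0,0,-40,0]
    - [87,0,0,-75,0]
    - [87,0,0,-110,0]
    - [87,0,0,-140,0]

```text
time: 14.65
position: [0.4928, 0.3232, 0.2937]
tool_rot: [2.424, 1.999, 0.002]
ft_force: [0.9, -0.5, 0.2]
grip_width: 0.998
grip_force: 0.0
```

```bash
python3 - <<'E'
from fit import *
s=get_state(); print(s["position"],s["ft_force"],s["grip_width"])
p,d=get_image("scene"); cv2.imwrite("pics/s5.png",cv2.resize(p[20:220,300:500,::-1],None,fx=3,fy=3))
c=camera_params("scene")
for n in("scene","top"):
    if n=="top": p,d=get_image("top"); c=camera_params("top")
    q=cloud(d,c).reshape(-1,3); q=q[np.hypot(q[:,0]-.493,q[:,1]-.3227)<.045]
    k=q[np.abs(q[:,2]-.178)<.006]; print(n,"base z",np.median(k[:,2]) if len(k) else 0,len(k))
    if n=="scene":
        for z0,z1,r in[(.035,.055,.02),(.085,.105,.03),(.12,.14,.03),(.145,.165,.03)]:
            w=q[(q[:,2]>z0)&(q[:,2]<z1)]; print(z0,circ(w,r,(.493,.3227)))
    k=k[k[:,2]>.174]
    if len(k)>20:
        A=np.c_[k[:,:2]-k[:,:2].mean(0),np.ones(len(k))]; print("plane",np.linalg.lstsq(A,k[:,2],rcond=None)[0], "deg x57",k.mean(0))
E
```

```text
[0.49275192 0.32321998 0.29367966] [ 0.86220769 -0.54300338  0.22055936] 0.9976624127637089
scene base z 0.17921132636642256 335
0.035 (array([0.49309026, 0.32246   ]), np.float64(0.9299824740210492), 132)
0.085 (array([0.49340458, 0.32299846]), np.float64(0.8864999927839894), 220)
0.12 (array([0.49357891, 0.32368636]), np.float64(0.8492583752077714), 224)
0.145 (array([0.49377242, 0.32387937]), np.float64(0.8859046917823465), 239)
plane [-0.03750243  0.02148947  0.1788991 ] deg x57 [0.49893611 0.31869171 0.1788991 ]
top base z 0.17708292245001406 874
plane [-0.00109721 -0.00385877  0.17723789] deg x57 [0.49304672 0.32388522 0.17723789]
```

View pics/s5.png

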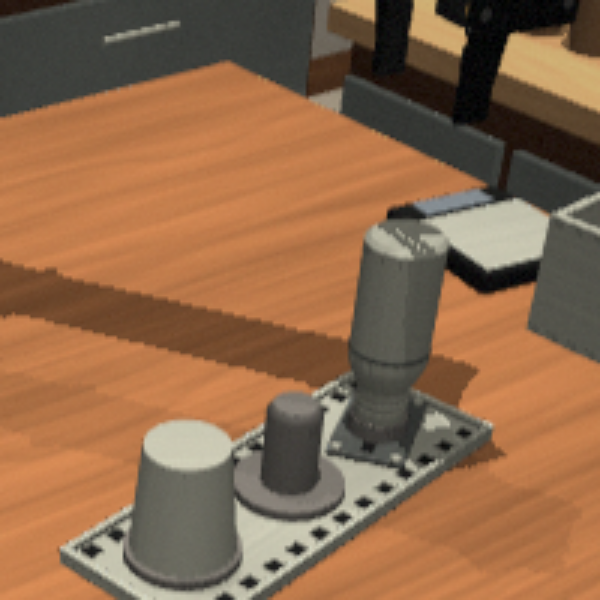

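The crop shows the bottle standing on the slender post, its base at (405,240) and its rim down at the collar by (375,435). The base plane is level to about 0.2° and its height of 177–179 mm fits the expected 178 mm, but the axis fit hints at up to 0.8° of lean. One gentle press on the base with closed fingers will make sure.

Emit:
arm_command:
  motion:
    - [0,0,0,20,0]
    - [0,0,0,40,0]
    - [0,0,0,60,0]
    - [0,0,0,75,0]
    - [0,0,0,85,0]

```text
time: 15.17
position: [0.4915, 0.3226, 0.2039]
tool_rot: [2.424, 1.999, -0.005]
ft_force: [0.7, 0.3, -0.3]
grip_width: 0.702
grip_force: 0.0
```

Emit:
arm_command:
  motion:
    - [0,0,0,3,0]
    - [0,0,0,6,0]
    - [0,0,0,9,0]
    - [0,0,0,12,0]
    - [0,0,0,14,0]

```text
time: 15.58
position: [0.493, 0.3235, 0.193]
tool_rot: [-2.424, -1.999, -0.002]
ft_force: [-0.3, -0.3, -0.4]
grip_width: 0.325
grip_force: 0.0
```

Emit:
arm_command:
  motion:
    - [0,0,0,1,0]
    - [0,0,0,2,0]
    - [0,0,0,2.5,0]

```text
time: 15.83
position: [0.4923, 0.3252, 0.194]
tool_rot: [-2.42, -1.998, -0.005]
ft_force: [-8.7, -0.0, 20.3]
grip_width: 0.096
grip_force: 9.6
```

Emit:
arm_command:
  motion:
    - [0,0,0,0,0]
    - [0,0,0,0,0]
    - [0,0,0,0,0]

```text
time: 16.08
position: [0.4903, 0.3258, 0.1942]
tool_rot: [-2.417, -1.998, -0.001]
ft_force: [-10.9, -0.7, 19.5]
grip_width: 0.01
grip_force: 9.3
```

Emit:
arm_command:
  motion:
    - [0,0,0,-5,0]
    - [0,0,0,-20,0]
    - [0,0,0,-50,0]
    - [0,0,0,-80,0]
    - [0,0,0,-80,0]

```text
time: 16.5
position: [0.4955, 0.3247, 0.2769]
tool_rot: [-2.424, -1.998, -0.017]
ft_force: [1.3, -1.2, 0.7]
grip_width: 0.006
grip_force: 0.0
```

```bash
python3 - <<'E'
from fit import *
print(get_state()["position"])
for n in("scene","top"):
    p,d=get_image(n); c=camera_params(n)
    if n=="top":cv2.imwrite("pics/t6.png",p[:,:,::-1])
    q=cloud(d,c).reshape(-1,3); q=q[np.hypot(q[:,0]-.493,q[:,1]-.3227)<.045]
    k=q[np.abs(q[:,2]-.178)<.005]; print(n,"base z",np.median(k[:,2]),len(k),k.mean(0))
    if n=="scene":
        for z0,z1,r in[(.035,.055,.02),(.085,.105,.03),(.12,.14,.03),(.145,.165,.03)]:
            w=q[(q[:,2]>z0)&(q[:,2]<z1)]; print(z0,circ(w,r,(.493,.3227)))
        # reference: fixed stout post in the middle, two heights
        Q=cloud(d,c).reshape(-1,3); Q=Q[np.hypot(Q[:,0]-.515,Q[:,1]-.213)<.04]
        for z0,z1 in[(.03,.045),(.045,.06),(.06,.075)]:
            w=Q[(Q[:,2]>z0)&(Q[:,2]<z1)]; print("stout",z0,circ(w,.021,(.515,.213)))
    else:
        A=np.c_[k[:,:2]-k[:,:2].mean(0),np.ones(len(k))]; print("plane",np.linalg.lstsq(A,k[:,2],rcond=None)[0])
E
```

```text
[0.49549719 0.3246613  0.27688954]
scene base z 0.17955664265995155 338 [0.5051175  0.31716276 0.17913678]
0.035 (array([0.49262255, 0.32306804]), np.float64(0.8347788031637), 127)
0.085 (array([0.49569876, 0.32286803]), np.float64(0.8355828505743814), 206)
0.12 (array([0.49759728, 0.32291696]), np.float64(0.8736617117479257), 223)
0.145 (array([0.49890317, 0.3227522 ]), np.float64(0.8446053654673318), 235)
stout 0.03 (array([0.51183142, 0.21789947]), np.float64(0.6038121063264499), 104)
stout 0.045 (array([0.51147024, 0.21772125]), np.float64(0.8037805704333643), 111)
stout 0.06 (array([0.51186384, 0.21779274]), np.float64(0.8687779939155968), 111)
top base z 0.17763742598326487 862 [0.49861072 0.32249704 0.17752138]
plane [-0.04100836  0.01330392  0.17752138]
```

The free press slid sideways and left a lean of about 3° towards +x. I'll regrip centred exactly on the post's axis, which straightens it, and press again while gripped.

Emit:
arm_command:
  motion:
    - [87,0,0,0,0]
    - [87,0,0,0,0]
    - [87,0,0,0,0]
    - [87,0,0,0,0]
    - [87,0,0,0,0]

```text
time: 17.02
position: [0.4924, 0.3232, 0.2694]
tool_rot: [2.424, 1.999, -0.002]
ft_force: [-0.7, -0.2, 0.2]
grip_width: 0.296
grip_force: 0.0
```

Emit:
arm_command:
  motion:
    - [87,0,0,0,0]
    - [87,0,0,0,0]
    - [87,0,0,0,0]

```text
time: 17.27
position: [0.4926, 0.3233, 0.27]
tool_rot: [2.423, 1.999, -0.0]
ft_force: [-0.6, -0.3, 0.1]
grip_width: 0.527
grip_force: 0.0
```

```bash
python3 -c "
from h import *
for i in range(3):
    s=get_state(); print(s['position'],s['grip_width'],totool([.4929,.3225,.153],s).round(1)); get_image('top')"
```

```text
[0.49259531 0.32330022 0.26999977] 0.5267581892474705 [ -0.7   0.4 117. ]
[0.49260926 0.32329333 0.270045  ] 0.5724888270226005 [ -0.7   0.4 117. ]
[0.49263373 0.32329463 0.27010226] 0.6183676869537206 [ -0.7   0.4 117.1]
```

Emit:
arm_command:
  motion:
    - [87,-1,0.4,0,0]
    - [87,-1,0.4,0,0]
    - [87,-1,0.4,0,0]
    - [87,-1,0.4,0,0]
    - [87,-1,0.4,15,0]

```text
time: 17.83
position: [0.4943, 0.3231, 0.2578]
tool_rot: [-2.423, -1.999, -0.009]
ft_force: [-0.3, 1.1, 0.7]
grip_width: 0.979
grip_force: 0.0
```

Emit:
arm_command:
  motion:
    - [87,0,0,25,0]
    - [87,0,0,50,0]
    - [87,0,0,75,0]
    - [87,0,0,95,0]
    - [87,0,0,102,0]

```text
time: 18.25
position: [0.491, 0.3211, 0.1497]
tool_rot: [2.423, 1.999, -0.008]
ft_force: [-0.4, -0.5, -0.4]
grip_width: 1.001
grip_force: 0.0
```

Emit:
arm_command:
  motion:
    - [54,0,0,0,0]
    - [54,0,0,0,0]
    - [54,0,0,0,0]
    - [54,0,0,0,0]
    - [54,0,0,0,0]
  newtons: 30

```text
time: 18.67
position: [0.494, 0.3227, 0.1547]
tool_rot: [2.423, 1.999, 0.005]
ft_force: [1.2, -0.7, 1.2]
grip_width: 0.708
grip_force: 0.5
```

Emit:
arm_command:
  motion:
    - [54,0,0,0,0]
    - [54,0,0,0,0]
    - [54,0,0,0,0]

```text
time: 18.92
position: [0.4938, 0.3226, 0.1544]
tool_rot: [2.424, 1.999, 0.004]
ft_force: [0.2, -0.6, 5.5]
grip_width: 0.683
grip_force: 30.1
```

```bash
cat > lean.py <<'E'
from fit import *
s=get_state(); print(s["position"],s["ft_force"].round(1),s["torque"].round(2))
p,d=get_image("scene"); c=camera_params("scene")
q=cloud(d,c).reshape(-1,3); q=q[np.hypot(q[:,0]-.493,q[:,1]-.3227)<.037]
for z0,z1,r in[(.035,.055,.02),(.085,.105,.03),(.105,.125,.03),(.12,.14,.03),(.145,.165,.03)]:
    w=q[(q[:,2]>z0)&(q[:,2]<z1)]; print(z0,circ(w,r,(.493,.3227)))
E
python3 lean.py
```

```text
[0.49379732 0.32262873 0.15443113] [ 0.2 -0.6  5.5] [-0.23 -0.2  -0.13]
0.035 (array([0.49257949, 0.32256217]), np.float64(0.935361401479453), 132)
0.085 (array([0.49342523, 0.32291968]), np.float64(0.8288940199471413), 211)
0.105 (array([0.49378611, 0.32327386]), np.float64(1.0543104693009828), 222)
0.12 (array([0.49411815, 0.32320817]), np.float64(0.790601928543716), 206)
0.145 (array([0.49468276, 0.32364408]), np.float64(1.036133158387003), 165)
```

Emit:
arm_command:
  motion:
    - [54,-0.5,-1,0,0]
    - [54,-1,-2,0,0]
    - [54,-1,-2,2,0]
    - [54,-1,-2,4,0]
    - [54,-1,-2,5,0]

```text
time: 19.38
position: [0.493, 0.3227, 0.1539]
tool_rot: [-2.423, -1.998, -0.011]
ft_force: [-3.0, -4.6, 32.9]
grip_width: 0.682
grip_force: 30.6
```

```bash
python3 lean.py
```

```text
[0.49298468 0.32272046 0.15392491] [-3.  -4.6 32.9] [-1.06  0.98  0.09]
0.035 (array([0.49229774, 0.32275041]), np.float64(1.1570859221274927), 132)
0.085 (array([0.49302997, 0.32309219]), np.float64(0.9229064284971867), 209)
0.105 (array([0.49318337, 0.32314194]), np.float64(0.8743457838316978), 218)
0.12 (array([0.49332174, 0.32330003]), np.float64(0.8880005498029132), 206)
0.145 (array([0.49463257, 0.32394434]), np.float64(1.2773850942392801), 170)
```

Emit:
arm_command:
  motion:
    - [54,0,0,-2,0]
    - [54,0,0,-3.5,0]
    - [54,0,-0.5,-4.5,0]
    - [54,0,-0.5,-4.5,0]
  newtons: 5

```text
time: 19.77
position: [0.491, 0.3216, 0.1531]
tool_rot: [2.423, 1.998, 0.003]
ft_force: [2.9, -0.6, 5.8]
grip_width: 0.689
grip_force: 5.0
```

Emit:
arm_command:
  motion:
    - [70,0,0,0,0]
    - [80,0,0,0,0]
    - [87,0,0,0,0]
    - [87,0,0,0,0]
    - [87,0,0,0,0]

```text
time: 20.18
position: [0.489, 0.3216, 0.1516]
tool_rot: [-2.423, -1.999, 0.004]
ft_force: [-0.4, 0.6, -0.5]
grip_width: 0.953
grip_force: 0.0
```

Emit:
arm_command:
  motion:
    - [87,0,0,-15,0]
    - [87,0,0,-40,0]
    - [87,0,0,-75,0]
    - [87,0,0,-110,0]
    - [87,0,0,-140,0]

```text
time: 20.6
position: [0.4898, 0.3217, 0.2945]
tool_rot: [-2.423, -1.999, -0.0]
ft_force: [1.2, -0.1, -0.1]
grip_width: 0.996
grip_force: 0.0
```

```bash
cat > fin.py <<'E'
from fit import *
import runpy; runpy.run_path("lean.py")
p,d=get_image("top"); c=camera_params("top"); cv2.imwrite("pics/t7.png",p[:,:,::-1])
q=cloud(d,c).reshape(-1,3); q=q[np.hypot(q[:,0]-.493,q[:,1]-.3227)<.045]
k=q[np.abs(q[:,2]-.178)<.005]; A=np.c_[k[:,:2]-k[:,:2].mean(0),np.ones(len(k))]
print("top",k.mean(0),"plane",np.linalg.lstsq(A,k[:,2],rcond=None)[0])
E
python3 fin.py
```

```text
[0.48978961 0.32170682 0.29447125] [ 1.2 -0.1 -0.1] [-0.08  0.03 -0.02]
0.035 (array([0.49247709, 0.32264665]), np.float64(1.0619630514079899), 134)
0.085 (array([0.49300743, 0.32248798]), np.float64(0.732307315569395), 217)
0.105 (array([0.49293057, 0.32262022]), np.float64(0.8090253749690589), 218)
0.12 (array([0.49278298, 0.32263684]), np.float64(0.8274119118647106), 226)
0.145 (array([0.49282366, 0.32264633]), np.float64(0.8265917211249529), 239)
top [0.49186593 0.32261302 0.17686249] plane [0.00899494 0.00349482 0.17686249]
```

View pics/t7.png

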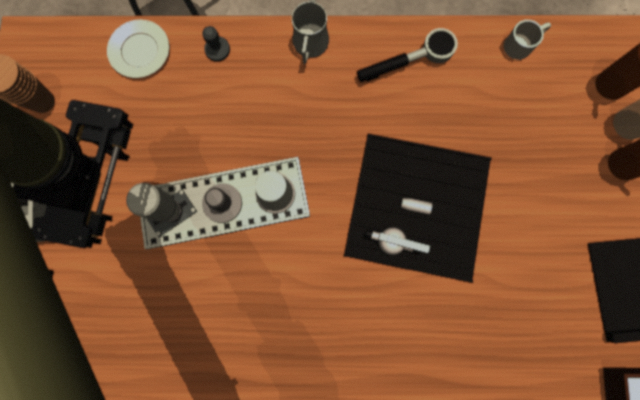

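The top view shows the bottle on the slender post at (148,203). The beaker (273,190), head (397,240) and charger holder (416,206) are where they started, and the gripper is clear.

```bash
python3 -c "
from bench import *
print(close_job())"
```

```text
the job is handed in; nothing more can be done
None
```

I turned the bottle upside down onto the slender post and pressed it to the hard stop. It stands within about half a degree of vertical, the gripper is clear, nothing else moved, and the job is handed in at about 21 s.

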